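# Read the base stamps of two bog oak caddies and sort them

## Robot

A 6-joint arm with a two-finger parallel gripper is mounted at the origin on the work surface. World frame = base frame: x ahead of the robot, y to its left, z up, the work surface at z = 0. Lengths are in mm, angles in rad, forces in N, time in s.
With the tool pointing down it reaches from about 300 to 775 mm from the base axis. Payload 14.6 kg.
Tool frame: the origin (TCP) lies at the very end of the fingers, on their centre line; the grasp point (between the pads) lies 19 mm behind it; z points along the fingers, y is the line along which they close (so a half turn about z gives the same grasp; the last joint's range is limited). The gripper opens to 85 mm and grips with 20 to 120 N. Pads are 22 mm wide; open, the fingers measure 114 mm over their backs; the gripper's body (76 mm by 85 mm) begins 54 mm behind the grasp point. The pads swing forward as they close: fully open they stand 13 mm farther back than shut.
Start: joints at [1.182, 0.3, 1.521, -0, 1.321, -0.067], TCP at [173.948, 521.758, 231.281] pointing down, gripper open.
Joint ranges: [-3.03, 3.03], [-0.79, 2.21], [0.23, 2.52], [-1.04, 4.18], [0, 3.07], [-2.55, 2.55]. Speed limits (rad/s): [2.22, 2.22, 2.57, 3.14, 3.14, 3.14].

## Interface

Orientations are given as a rotation vector (axis times angle).
In Python, from bench import sensors, eyes, manip, outline_of, spot_point gives the robot as it stands.
- The arm moves only by the shell command python3 -m inch 'ROWS' [FORCE]. ROWS is JSON, a list of rows, each a list of 3 entries, a list of its own where there are three numbers: the turn, a rotation vector about the world's x, y, z in degrees, then the shift along the world's x, y, z in m, then the opening, from 0 (shut) to 1 (fully open). In form: [[[rx, ry, rz], [x, y, z], jaw], ...]. A call has 1 to 5 rows; each row is the pose to reach, as a shift and turn from the pose commanded when the call began; what a row does not reach only later rows make up. A row lasts 1/12 s, in which the tool goes at most 41.7 mm and 7.16 degrees, less where a joint would pass 70% of its speed; a pose out of reach is approached as far as the arm can. A call with a gripper value outside its range is refused whole. The fingers move at their own pace and stop on an object; FORCE is the grip in N (left out, the last holds). Time passes only in rows, so rows that repeat a pose let the fingers close. It gives the time, the measured TCP pose, the force, the opening and the grip force at its end, in the units of the state.
- sensors.state(): the state, without advancing time (a new reading comes with each control period).
- eyes.camera(name): name is "side" or "top"; returns (picture, depth): 420x560x3 uint8, red, green, blue; 420x560 float32, mm along the optical axis (not along the pixel's ray), 0 where there is no reading.
- eyes.get_calibration(name): a dict with "camera_matrix" (3x3 intrinsics, pixels), "D" ([k1, k2, p1, p2, k3] as OpenCV has them; the pictures are not rectified), "xyz" and "attitude" of the camera in the world. Camera axes: x right, y down, z forward; pixel columns grow to the right and rows downward; lengths in mm; the calibration is good to about 2 mm. A picture is of the moment at which its call begins. get_calibration takes no time and is no camera call.
- manip.sign_off(): hands the job in; it is judged then, once.
Trained networks look in the newest picture that a camera, given by its name, has taken for a name from the list of things; names that differ only in an ending like _2 or _b are one class to them, and where a whole thing is asked for, a point or a joint stands for the part that bears it (a point fixed in the world has none). Each returns a list of dicts, best first, with "confidence" (0 to 1); they miss things now and then, are a little off and sometimes report something else, mostly with a low value. They report only what shows in the picture. A call takes as long as a camera call. They do not tell look-alikes from the thing itself.
- outline_of(camera, label): "mask" (420x560 bool, what is visible of it).
- spot_point(camera, label): "at" ([x, y, z] in mm, in world coordinates, good to about 4 mm: a listed point, or the origin of a listed thing).
The state is a dict: "time_s": time; "q": joint angles; "qvel": joint speeds; "tau": joint torques, N m; "position": TCP position; "ee_rot": TCP orientation; "force": force on the tool from outside, world axes, zero at the start; "ft_torque": the same for the moment, N m; "opening": finger opening in mm; "finger_force": force on a finger pad.
Only numpy, scipy, OpenCV 4.12 (cv2) and the standard library are available. Lean on these libraries where they do the work, as an engineer would, in place of code of your own. Each camera call takes 0.05 s, during which the arm holds its last target. There are 200 camera calls.

## Task

Tip both bog oak tea caddies over on to their sides on the grey felt mat, each with its base towards the front of the case (away from the arm), so that the brass stamps on both bases can be read. Then stand the caddy with the ring stamp upright in the middle of the turntable, and leave the one with the bar stamp lying on the mat as it is. Set them down gently, without dropping or toppling them, and leave the other goods where they are.

Things in the scene. Friction and masses are not known exactly. Their poses are not given: they have to be found in the camera images.
- caddy_ring: Square dark bog oak tea caddy, a flat brass ring (52 mm) on its base. Body 62 x 62 x 92 mm high, on it a lid 46 x 46 x 16 mm, then a knob 16 mm across, 16 mm high (124 mm in all, one rigid piece, about 0.32 kg). Origin: centre of its base; z: base to knob; x, y square to its flat sides. Starts upright on the glass. The two caddies look alike but for the stamp, and either can be in either place.
- caddy_bar: The other tea caddy, of the same shape, size and frame, whose base carries a straight brass bar (52 x 13 mm) instead of the ring.
- caddy_ring_mid (a point): Centre of the square body of the ring caddy, 46 mm from its base along its axis (31 mm from each side face).
- caddy_bar_mid (a point): The same point of the bar caddy.
- mat: Grey felt mat fixed on the glass, 200 mm (its x) by 270 mm (its y), 4 mm thick; room for both caddies side by side. Origin: centre of its underside, on the glass; its x points roughly to the front of the case, away from the arm.
- turntable_top (a point): Centre of the top face of the turntable: an oak disc 216 mm across with a brass edge, its top 32 mm above the glass, on a fixed foot. It is switched off; the disc turns about its upright axis with light friction if pushed.
- front (a point): A point 220 mm from the mat's centre along the mat's x, 30 mm above the glass, near the front edge of the case: the side towards which the bases must face.
- basket: Bystander: white porcelain latticed basket with a hoop handle, 130 mm across, 115 mm high. Origin: centre of its underside.
- currach: Bystander: bog oak carving of a currach (boat), 165 mm long, 55 mm wide and about 60 mm high. Origin: centre of its underside; x along its length.
- tumbler: Bystander: cut crystal tumbler, 78 mm across, 90 mm high. Origin: centre of its underside.
- whistle: Bystander: tin penny whistle with a green mouthpiece, about 293 mm long, 17 mm high, lying. Origin: underside, near its middle; x along its length towards the open end.
- cross: Bystander: silver-plated standing Celtic cross, 144 mm high, 80 mm wide (its y), foot 60 x 80 mm. Origin: centre of its underside.
- dish: Bystander: blue ceramic trinket dish, 100 mm across, 30 mm high. Origin: centre of its underside.
There are look-alikes about, which are no part of the job. Leave any green, purple or red look-alike of the caddy_ring alone.

How it is judged (in metres and radians):
On the way:
1. both caddies lie on their sides on the felt mat, released and at rest, their bases towards the front of the case (angle between caddy_ring's own z axis and vertical between 1.42 and 1.72 rad and angle between the z axis of each of caddy_ring, caddy_bar and the x axis of mat, either way round below 0.8 rad and z of front in the frame of caddy_ring_mid below 0 m and x of caddy_ring_mid in the frame of mat between -0.085 and 0.085 m and y of caddy_ring_mid in the frame of mat between -0.135 and 0.135 m and z of caddy_ring_mid in the frame of mat between 0.025 and 0.045 m and linear speed of each of caddy_ring, caddy_bar below 0.02 m/s and angular speed of each of caddy_ring, caddy_bar below 0.2 rad/s and contact force between each of caddy_ring, caddy_bar and the fingers below 0.1 N and angle between caddy_bar's own z axis and vertical between 1.42 and 1.72 rad and z of front in the frame of caddy_bar_mid below 0 m and x of caddy_bar_mid in the frame of mat between -0.085 and 0.085 m and y of caddy_bar_mid in the frame of mat between -0.135 and 0.135 m and z of caddy_bar_mid in the frame of mat between 0.025 and 0.045 m), for 0.2 s.
At the end, for the whole second after the job is handed in: Ring caddy upright (within 0.1 rad) on the turntable, base centre within 35 mm of the turntable's centre; bar caddy flat on its side, its body's middle over the mat, base towards the front (within about 45 degrees); both released and at rest (angle between caddy_ring's own z axis and vertical below 0.1 rad and horizontal distance between caddy_ring and turntable_top below 0.035 m and z of caddy_ring in the frame of turntable_top between -0.005 and 0.007 m and linear speed of each of caddy_ring, caddy_bar below 0.02 m/s and angular speed of each of caddy_ring, caddy_bar below 0.2 rad/s and contact force between each of caddy_ring, caddy_bar and the fingers below 0.1 N and angle between caddy_bar's own z axis and vertical between 1.42 and 1.72 rad and angle between the z axis of caddy_bar and the x axis of mat, either way round below 0.8 rad and z of front in the frame of caddy_bar_mid below 0 m and x of caddy_bar_mid in the frame of mat between -0.085 and 0.085 m and y of caddy_bar_mid in the frame of mat between -0.135 and 0.135 m and z of caddy_bar_mid in the frame of mat between 0.025 and 0.045 m); the robot touches nothing.
It fails at once if a bystander (basket, currach, tumbler, whistle, cross or dish) is pushed more than 30 mm (distance of any of basket, currach, tumbler, whistle, cross, dish from where it was at the start of the episode above 0.03 m).
It fails at once if a bystander is tipped over (angle between any of basket, currach, tumbler, whistle, cross, dish's own z axis and vertical above 0.5 rad).
It fails at once if a caddy is dropped, thrown or toppled (moves faster than 0.5 m/s while not held) (linear speed of caddy_ring above 0.5 m/s and contact force between caddy_ring and the fingers below 0.1 N).
It fails at once if a caddy is dropped, thrown or toppled (moves faster than 0.5 m/s while not held) (linear speed of caddy_bar above 0.5 m/s and contact force between caddy_bar and the fingers below 0.1 N).
It also fails if it takes over 64 s, if anything falls off the work surface, if the arm or the gripper's body presses on something with over 40 N, if the wrist force passes 120 N, or if a joint passes its speed limit or range.

## Working session

There is one attempt and no reset: what is moved stays moved. The work goes in short steps, Python scripts to look and compute and a shell command to move; the robot and the scene stay as the last step left them, time stands still between calls to the robot, and variables do not carry over. Pictures are saved under pics/ and viewed, at most 10 in all, crops included, and the job is handed in when it is done.

```bash
mkdir -p pics; ls; cat > h.py <<'E'
import numpy as np, cv2
from bench import sensors, eyes, manip, outline_of, spot_point
from scipy.spatial.transform import Rotation as R
def snap(c,name=None):
    im,d=eyes.camera(c)
    if name: cv2.imwrite(f'pics/{name}.png',im[:,:,::-1])
    return im,d
def pts(c,d,mask):
    k=eyes.get_calibration(c); K=np.array(k['camera_matrix'],float); D=np.array(k['D'],float)
    v,u=np.nonzero(mask&(d>0)); z=d[v,u]
    n=cv2.undistortPoints(np.stack([u,v],1).astype(np.float64)[:,None],K,D)[:,0]
    P=np.c_[n*z[:,None],z]
    A=np.array(k['attitude'],float); Rm=R.from_rotvec(A).as_matrix() if A.size==3 else A
    return P@Rm.T+np.array(k['xyz']),np.c_[u,v]
E
python3 - <<'E'
from h import *
ims=[]
for c in ('top','side'):
    im,d=snap(c,c+'0'); print(c,eyes.get_calibration(c))
    for n in ('caddy_ring','caddy_bar','mat','turntable_top','front','basket','currach','tumbler','whistle','cross','dish'):
        print(n,[(np.round(o['at']).tolist(),round(o['confidence'],2)) for o in spot_point(c,n)[:5]])
print(sensors.state())
E
```

```text
pics
top {'camera_matrix': array([[487.72720201,   0.        , 282.5740719 ],
       [  0.        , 487.72720201, 208.97926788],
       [  0.        ,   0.        ,   1.        ]]), 'D': array([-0.13993965,  0.        ,  0.        ,  0.        ,  0.        ]), 'xyz': array([ 215.72430364,  -41.22388113, 1568.00332104]), 'attitude': array([-2.08887419,  2.13881119, -0.23140353])}
caddy_ring [([207.0, -340.0, 1.0], 0.87), ([292.0, -469.0, -4.0], 0.86), ([828.0, -223.0, -2.0], 0.75), ([458.0, -249.0, -3.0], 0.69), ([411.0, -445.0, -3.0], 0.61)]
caddy_bar [([519.0, -423.0, 2.0], 0.64)]
mat [([503.0, 10.0, -3.0], 0.88)]
turntable_top [([429.0, 286.0, 34.0], 0.58)]
front []
basket [([715.0, 218.0, 2.0], 0.57), ([500.0, 12.0, -2.0], 0.39)]
currach [([675.0, -373.0, 0.0], 0.82)]
tumbler [([697.0, -186.0, -1.0], 0.59)]
whistle [([784.0, -87.0, -2.0], 0.78)]
cross [([658.0, 387.0, 1.0], 0.79)]
dish [([355.0, -284.0, -4.0], 0.64)]
side {'camera_matrix': array([[440.06237365,   0.        , 277.83050345],
       [  0.        , 440.06237365, 210.23871084],
       [  0.        ,   0.        ,   1. 
[... 807 characters left out ...]
, 0.73)]
{'time_s': 1.2, 'q': array([ 1.18238952e+00,  2.99903637e-01,  1.52102451e+00, -2.33856412e-05,
        1.32070624e+00, -6.66100669e-02]), 'qvel': array([-1.17731378e-03, -2.08995294e-03,  2.17548842e-03, -7.80517489e-05,
       -2.03789109e-03,  3.29188357e-04]), 'tau': array([-7.87898898e-04, -5.43366551e+01, -3.61989570e+01, -1.61992134e-04,
        5.30098023e-04, -1.68141383e-06]), 'position': array([173.95466151, 521.74375127, 231.26820663]), 'ee_rot': array([ 5.03287965e-01,  3.10100404e+00, -7.18938315e-05]), 'force': array([-0.21669588, -0.34581983, -0.08895608]), 'ft_torque': array([-0.01758843,  0.00907428,  0.05979982]), 'finger_force': 0.0, 'opening': 85.34793829384382}
```

View pics/top0.png

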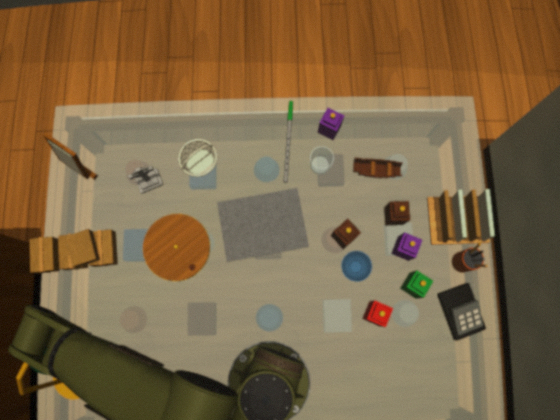

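View pics/side0.png

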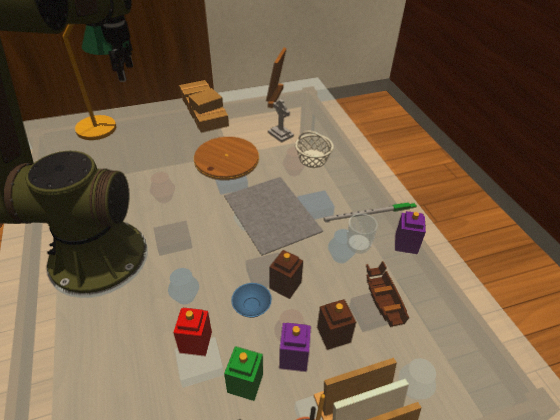

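Candidates for the caddies (top picture): dark ones at (346,233) and (399,212). The look-alikes are purple at (331,123) and (407,245), green at (418,284) and red at (379,314). I choose the two dark ones and check them in one crop.

```bash
python3 - <<'E'
from h import *
im,d=snap('top')
cv2.imwrite('pics/crop.png',cv2.resize(im[180:300,300:460],None,fx=4.5,fy=4.5,interpolation=3)[:,:,::-1])
P,uv=pts('top',d,np.ones(d.shape,bool))
for n,(x,y) in dict(A=(457,-251),B=(518,-423)).items():
    for lo,hi in((84,100),(101,112),(116,130)):
        m=(abs(P[:,0]-x)<55)&(abs(P[:,1]-y)<55)&(P[:,2]>lo)&(P[:,2]<hi)
        print(n,lo,m.sum(),P[m].mean(0).round(1),cv2.minAreaRect(P[m][:,:2].astype(np.float32)))
for c in('top','side'):
    if c=='side':
        im,d=snap(c)
    for l in('mat','turntable_top'):
        o=outline_of(c,l)
        if o:
            Q,_=pts(c,d,o[0]['mask']); Q=Q[abs(Q[:,2]-np.median(Q[:,2]))<6]
            print(c,l,o[0]['confidence'],np.median(Q[:,2]),cv2.minAreaRect(Q[:,:2].astype(np.float32)))
E
```

```text
A 84 180 [ 452.7 -250.    92.5] ((456.2924499511719, -252.90390014648438), (62.202823638916016, 63.187171936035156), 39.9034423828125)
A 101 176 [ 455.6 -252.4  107.8] ((456.443359375, -252.83428955078125), (45.826717376708984, 47.518272399902344), 39.19859313964844)
A 116 27 [ 456.2 -249.9  122.6] ((457.30072021484375, -244.60365295410156), (32.34708786010742, 15.547918319702148), 87.57572937011719)
B 84 166 [ 513.2 -415.8   91.6] ((518.2527465820312, -421.1250915527344), (65.7452621459961, 61.766510009765625), 89.24769592285156)
B 101 173 [ 516.9 -420.6  107.2] ((517.5989379882812, -420.86358642578125), (49.749942779541016, 42.599849700927734), 87.62765502929688)
B 116 22 [ 518.4 -420.   123.1] ((522.2786254882812, -415.9056396484375), (27.588531494140625, 13.509754180908203), 52.43219757080078)
top mat 0.92 4.512051895701575 ((502.7203063964844, 11.186981201171875), (206.4726104736328, 274.66552734375), 9.076348304748535)
top turntable_top 0.75 32.08413463016109 ((429.46502685546875, 286.8715515136719), (217.17672729492188, 215.6286163330078), 45.57250213623047)
side mat 0.77 3.426931252712393 ((502.57781982421875, 13.744644165039062), (204.873046875, 279.8595886230469), 9.812191009521484)
side turntable_top 0.58 31.086813956817082 ((428.6387939453125, 285.99029541015625), (214.6419219970703, 217.2113037109375), 34.920257568359375)
```

View pics/crop.png

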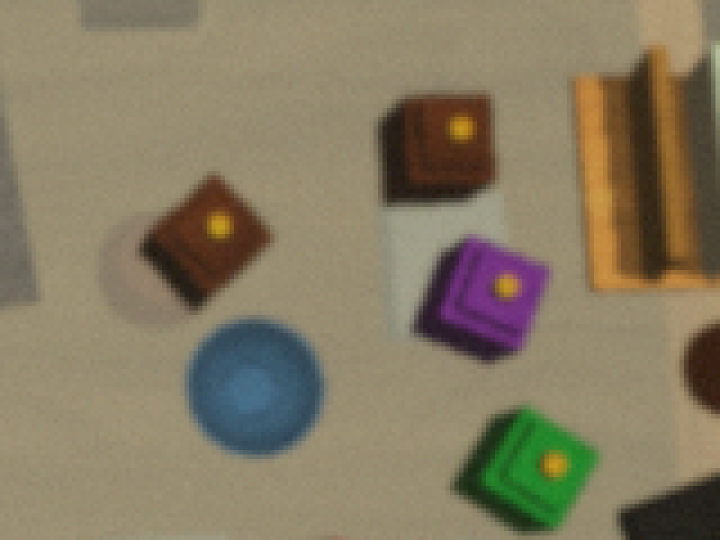

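```bash
python3 -m inch '[[[0,0,0],[0,0,0.03],1],[[0,0,0],[0.02,-0.04,0.05],1],[[0,0,0],[0.04,-0.08,0.06],1],[[0,0,0],[0.06,-0.12,0.06],1],[[0,0,0],[0.07,-0.16,0.06],1]]'; python3 -c "
from h import *
s=sensors.state();print(s['q'].tolist(),s['position'],s['ee_rot'])"
python3 -m inch '[[[0,7,0],[0,-0.04,0],1],[[0,14,0],[0,-0.08,0],1],[[0,21,0],[0,-0.12,0],1],[[0,21,0],[0.0,-0.16,0],1],[[0,21,0],[0.0,-0.20,0],1]]'; python3 -c "
from h import *
s=sensors.state();print(s['q'].tolist(),s['position'],s['ee_rot'])"
```

```text
time_s: 1.92
position: [240.7, 373.2, 291.7]
ee_rot: [0.503, 3.1, 0.002]
force: [1.5, 0.7, 0.0]
opening: 85.5
finger_force: 0.0
[0.9155193521918249, 0.014874981673875376, 1.7094657037691692, -0.0001979720430754075, 1.4158547451071737, -0.3338619090220858] [240.74900226 373.22755551 291.69306301] [5.02526268e-01 3.10029360e+00 1.78543542e-03]
time_s: 2.33
position: [239.9, 172.7, 290.8]
ee_rot: [-0.446, -2.741, 0.083]
force: [1.7, -0.2, 0.3]
opening: 85.5
finger_force: 0.0
[0.38537252965149954, -0.15086004657591046, 1.9042213717807663, 0.13789340639870665, 1.7302400703226872, -0.8640491135808543] [239.89033226 172.6617128  290.75117334] [-0.44647514 -2.74051843  0.08274207]
```

The crop confirms it: the two dark brown caddies are at crop (214,226) and (461,128), and the purple and green ones are look-alikes. Next I move towards the caddies, collecting joint samples to fit the kinematics.

```bash
S='from h import *
s=sensors.state();print(s["q"].tolist(),s["position"].tolist(),s["ee_rot"].tolist())'
python3 -m inch '[[[0,0,0],[0.02,-0.035,0],1],[[0,0,0],[0.04,-0.07,0],1],[[0,-7,0],[0.06,-0.105,0],1],[[0,-14,0],[0.08,-0.14,0],1],[[0,-21,0],[0.1,-0.175,0],1]]' >/dev/null; python3 -c "$S"
python3 -m inch '[[[0,0,7],[0.02,-0.035,0],1],[[0,0,14],[0.04,-0.07,0],1],[[0,0,21],[0.06,-0.105,0],1],[[0,0,28],[0.08,-0.14,0],1],[[0,0,35],[0.1,-0.175,0],1]]' >/dev/null; python3 -c "$S"
```

```text
[-0.1136405343406047, -0.24175910769944148, 1.9379156085841898, -0.0016875512033567373, 1.4387999557888584, -1.3627003231495989] [340.8586118444204, -2.4775352749323587, 291.73838252472297] [0.5017960286857835, 3.0944626701696176, -0.002129284525479166]
[-0.44837364027511994, 0.06966391209241451, 1.6534078708396567, 6.986324020633374e-05, 1.4177997001005802, -2.280382628668766] [435.6503053886738, -168.93654227925546, 291.264198652128] [-0.4090462852115441, 3.1142022289698454, -0.000528945724994159]
```

```bash
cat > k.py <<'E'
import numpy as np
from scipy.optimize import least_squares
from scipy.spatial.transform import Rotation as R
S=[([1.18238952,.299903637,1.52102451,0,1.32070624,-.066610067],[173.9547,521.7438,231.2682],[.503287965,3.10100404,-7e-5]),
([0.9155193521918249,0.014874981673875376,1.7094657037691692,-0.0001979720430754075,1.4158547451071737,-0.3338619090220858],[240.74900226,373.22755551,291.69306301],[.502526268,3.1002936,.00178543542]),
([0.38537252965149954,-0.15086004657591046,1.9042213717807663,0.13789340639870665,1.7302400703226872,-0.8640491135808543],[239.89033226,172.6617128,290.75117334],[-.44647514,-2.74051843,.08274207]),
([-0.1136405343406047,-0.24175910769944148,1.9379156085841898,-0.0016875512033567373,1.4387999557888584,-1.3627003231495989],[340.8586118444204,-2.4775352749323587,291.73838252472297],[0.5017960286857835,3.0944626701696176,-0.002129284525479166]),
([-0.44837364027511994,0.06966391209241451,1.6534078708396567,6.986324020633374e-05,1.4177997001005802,-2.280382628668766],[435.6503053886738,-168.93654227925546,291.264198652128],[-0.4090462852115441,3.1142022289698454,-0.000528945724994159])]
rz=lambda t:R.from_euler('z',t); ry=lambda t:R.from_euler('y',t)
def fk(q,p):
    r0,yo,h,a,e,b,d,g=p
    F=rz(q[0])*ry(q[1]+q[2]); T=F*rz(q[3])*ry(q[4])
    X=rz(q[0]).apply([r0,yo,h])+(rz(q[0])*ry(q[1])).apply([0,0,a])+F.apply([e,0,b])+T.apply([0,0,d])
    return X,T*rz(q[5]+g)
def res(p,full=False):
    o=[]
    for q,x,r in S:
        X,T=fk(q,p); o+=[*(X-x),*((R.from_rotvec(r).inv()*T).as_rotvec()*300)]
    return np.array(o+list((p[[0,4]])*.002))
best=min((least_squares(res,[0,36,300,400,0,400,200,g]) for g in(0,1.57,3.14,-1.57)),key=lambda s:s.cost)
P=best.x
LO=np.array([-3.03,-.79,.23,-1.04,0,-2.55]);HI=np.array([3.03,2.21,2.52,4.18,3.07,2.55])
def ik(x,T,n=60,rng=np.random.default_rng(0),q0=None):
    sols=[]
    for i in range(n):
        s=rng.uniform(LO,HI) if q0 is None else q0
        f=lambda q:np.r_[fk(q,P)[0]-x,(T.inv()*fk(q,P)[1]).as_rotvec()*300]
        l=least_squares(f,np.clip(s,LO+.01,HI-.01),bounds=(LO+.02,HI-.02),max_nfev=80)
        if l.cost<.5 and not any(np.abs(l.x-t).max()<.05 for t in sols): sols.append(l.x)
        if q0 is not None:break
    return sols
E
python3 - <<'E'
from k import *
print(P.round(2).tolist(),best.cost,np.abs(res(P)).max())
def tool(hdir,tilt,caddy_tipped):
    # h: base direction in deg (world), tool axes for upright / lying
    h=np.array([np.cos(np.radians(hdir)),np.sin(np.radians(hdir)),0]);z=np.array([0,0,1.]);t=np.radians(tilt)
    zt=(-np.cos(t)*z-np.sin(t)*h) if not caddy_tipped else (np.cos(t)*h-np.sin(t)*z)
    y=np.cross(z,h); return [R.from_matrix(np.c_[np.cross(s*y,zt),s*y,zt]) for s in(1,-1)]
def rep(n,c,axis,hd,tilt,tip,gz=73):
    for s,T in zip('+-',tool(hd,tilt,tip)):
        zt=T.apply([0,0,1]); x=np.array(c)+gz*np.array(axis)+19*zt
        for q in ik(x,T,25): print(n,hd,tilt,s,q.round(2).tolist())
for tilt in(25,40):
    h=np.radians(9.5);hv=np.array([np.cos(h),np.sin(h),0]);l=np.array([-hv[1],hv[0],0])
    for yy in(-65,65): rep('lay%d'%yy,np.array([502.6,12,35])+yy*l+hv*46,-hv,9.5,tilt,True)
    for hd in(-50.5,39.5): rep('A',[456.4,-252.9,0],[0,0,1],hd,tilt,False)
    for hd in(-91,-1): rep('B',[518,-421,0],[0,0,1],hd,tilt,False)
    for hd in(0,30,60): rep('TT',[429,287,32],[0,0,1],hd,tilt,False)
E
```

```text
[-0.01, 36.6, 221.14, 424.18, 40.81, 447.49, 244.81, 1.57] 0.0033731049729357355 0.0816131363678792Traceback (most recent call last):
  File "<stdin>", line 14, in <module>
  File "<stdin>", line 11, in rep
  File "k.py", line 28, in ik
    l=least_squares(f,np.clip(s,LO+.01,HI-.01),bounds=(LO+.02,HI-.02),max_nfev=80)
    return func(*args, **kwargs)
    raise ValueError("Initial guess is outside of provided bounds")
ValueError: Initial guess is outside of provided bounds
```

Kinematics fitted to 0.1 mm. Fix the bound and rerun.

```bash
sed -i 's/LO+.01,HI-.01/LO+.03,HI-.03/' k.py; cat > plan.py <<'E'
from k import *
def tool(hdir,tilt,tip):
    h=np.array([np.cos(np.radians(hdir)),np.sin(np.radians(hdir)),0]);z=np.array([0,0,1.]);t=np.radians(tilt)
    zt=(-np.cos(t)*z-np.sin(t)*h) if not tip else (np.cos(t)*h-np.sin(t)*z)
    y=np.cross(z,h); return [R.from_matrix(np.c_[np.cross(s*y,zt),s*y,zt]) for s in(1,-1)]
def pose(c,axis,hd,tilt,tip,s,gz=73):
    T=tool(hd,tilt,tip)[s]; return np.array(c)+gz*np.array(axis)+19*T.apply([0,0,1]),T
MAT=np.array([502.6,12,0]);hh=np.radians(9.5);hv=np.array([np.cos(hh),np.sin(hh),0]);l=np.array([-hv[1],hv[0],0])
E
timeout 500 python3 - <<'E'
from plan import *
def rep(n,c,axis,hd,tilt,tip):
    for s in(0,1):
        x,T=pose(c,axis,hd,tilt,tip,s)
        for q in ik(x,T,12): print(n,round(hd),tilt,s,q.round(2).tolist())
for tilt in(25,40):
    for dh in (0,-25,25):
      a=hh+np.radians(dh);v=np.array([np.cos(a),np.sin(a),0])
      for yy in(-65,65): rep('lay%d'%yy,MAT+yy*l+[0,0,35]+v*46,-v,np.degrees(a),tilt,True)
    for hd in(-50.5,39.5): rep('A',[456.4,-252.9,0],[0,0,1],hd,tilt,False)
    for hd in(-91,-1): rep('B',[518,-421,0],[0,0,1],hd,tilt,False)
    for hd in(0,30,60): rep('TT',[429,287,32],[0,0,1],hd,tilt,False)
E
```

```text
lay-65 10 25 0 [-0.43, 0.58, 2.33, 2.46, 0.95, 1.73]
lay-65 10 25 1 [-0.43, 0.58, 2.33, 2.46, 0.95, -1.41]
lay65 10 25 0 [0.0, 0.57, 2.4, 2.96, 0.97, 1.6]
lay65 10 25 1 [0.0, 0.57, 2.4, 2.96, 0.97, -1.54]
lay-65 -16 25 0 [-0.09, 0.58, 2.35, 3.34, 0.92, 1.52]
lay-65 -16 25 1 [-0.09, 0.58, 2.35, 3.34, 0.92, -1.62]
lay65 -16 25 0 [0.35, 0.58, 2.32, 3.85, 0.95, 1.4]
lay65 -16 25 1 [0.35, 0.58, 2.32, 3.85, 0.95, -1.74]
lay-65 35 25 0 [-0.62, 0.63, 2.15, 1.74, 1.04, 1.96]
lay-65 35 25 1 [-0.62, 0.63, 2.15, 1.74, 1.04, -1.18]
lay65 35 25 0 [-0.3, 0.59, 2.31, 2.13, 0.99, 1.8]
lay65 35 25 1 [-0.3, 0.59, 2.31, 2.13, 0.99, -1.34]
A -50 25 0 [-0.62, 0.66, 1.5, 0.11, 1.41, -1.35]
A -50 25 1 [-0.62, 0.66, 1.5, 0.11, 1.41, 1.79]
A 40 25 0 [-0.41, 0.57, 1.64, -0.42, 1.17, -2.46]
A 40 25 1 [-0.41, 0.57, 1.64, -0.42, 1.17, 0.68]
B -91 25 0 [-0.84, 0.9, 1.07, 0.29, 1.51, -0.89]
B -91 25 1 [-0.84, 0.9, 1.07, 0.29, 1.51, 2.26]
B -1 25 0 [-0.65, 0.93, 1.0, -0.25, 1.57, -2.16]
TT 0 25 0 [0.44, 0.58, 1.53, 0.18, 1.43, -1.19]
TT 0 25 1 [0.44, 0.58, 1.53, 0.18, 1.43, 1.95]
TT 30 25 0 [0.52, 0.61, 1.48, -0.0, 
[... 714 characters left out ...]
, 1.93, 0.64, -1.04]
A -50 40 0 [-0.64, 0.79, 1.34, 0.15, 1.69, -1.37]
A -50 40 1 [-0.64, 0.79, 1.34, 0.15, 1.69, 1.77]
A 40 40 0 [-0.34, 0.67, 1.57, -0.6, 1.36, -2.33]
A 40 40 1 [-0.34, 0.67, 1.57, -0.6, 1.36, 0.81]
B -91 40 0 [-0.88, 1.02, 0.92, 0.44, 1.76, -0.9]
B -91 40 1 [-0.88, 1.02, 0.92, 0.44, 1.76, 2.24]
B -1 40 0 [-0.61, 1.07, 0.81, -0.38, 1.84, -2.16]
B -1 40 1 [-0.61, 1.07, 0.81, -0.38, 1.84, 0.98]
TT 0 40 0 [0.41, 0.71, 1.4, 0.26, 1.69, -1.22]
TT 0 40 1 [0.41, 0.71, 1.4, 0.26, 1.69, 1.92]
TT 30 40 0 [0.52, 0.75, 1.33, -0.0, 1.76, -1.57]
TT 30 40 1 [0.52, 0.75, 1.33, -0.0, 1.76, 1.57]
TT 60 40 0 [0.63, 0.73, 1.37, -0.26, 1.7, -1.93]
TT 60 40 1 [0.63, 0.73, 1.37, -0.26, 1.7, 1.21]
```

```bash
cat >> plan.py <<'E'
LIM=np.array([2.22,2.22,2.57,3.14,3.14,3.14])*.6*5/12
def show(ws,grip='',deg=31,mm=180):
    """joint waypoints -> per-call deltas (5 rows each)"""
    from bench import sensors
    Rc=None
    x0,T0=fk(ws[0],P)
    for a,b in zip(ws,ws[1:]):
        a,b=np.array(a),np.array(b)
        for n in range(1,40):
            seg=[fk(a+(b-a)*i/n,P) for i in range(n+1)]
            if max(np.degrees((seg[i+1][1]*seg[i][1].inv()).magnitude()) for i in range(n))<deg and max(np.linalg.norm(seg[i+1][0]-seg[i][0]) for i in range(n))<mm and (np.abs(b-a)/n<LIM).all(): break
        for i in range(1,n+1):
            x,T=seg[i]; t=np.degrees((T*T0.inv()).as_rotvec()).round(); s=((x-x0)/1000).round(3)
            print(t.astype(int).tolist(),s.tolist(),' tcp',x.round().tolist(),'q',(a+(b-a)*i/n).round(2).tolist())
            T0=R.from_rotvec(np.radians(t))*T0; x0=x0+s*1000   # as commanded
        print('--')
def sol(x,T,q0): 
    r=ik(x,T,1,q0=np.array(q0)) ; 
    if not r: print('NOIK',x,q0); return None
    return r[0]
def delta(x,T):
    from bench import sensors
    s=sensors.state(); print('turn',np.degrees((T*R.from_rotvec(s['ee_rot']).inv()).as_rotvec()).round(1),'shift',((x-s['position'])/1000).round(4))
TL=30
def lay(yy,dz,hd=34.5,q0=[-.4,.6,2.2,1.9,1,-1.2]):
    a=np.radians(hd);v=np.array([np.cos(a),np.sin(a),0])
    x,T=pose(MAT+yy*l+v*46+[0,0,35+dz],-v,hd,TL,True,1); return x,T,sol(x,T,q0)
ID=[-1.2,-.5,1.9,0,.4,1.57]
E
python3 - <<'E'
from plan import *
from bench import sensors
q=sensors.state()['q']
x,T=pose([456.4,-252.9,0],[0,0,1],39.5,TL,False,1)
g=sol(x,T,[-.4,.6,1.6,-.42,1.17,.68]); pre=sol(x+[0,0,130],T,g); hi=sol(x+[0,0,200],T,g)
print('approach');show([q,pre,g])
print('id');show([g,hi,ID])
L,LH=lay(65,0)[2],lay(65,120)[2]
print('lay');mid=np.array([-.3,.1,2.0,1.2,1.0,-.4]);print(L,LH);show([ID,mid,LH,L])
E
```

```text
approach
[-4, 4, -26] [0.002, -0.016, -0.019]  tcp [438.0, -185.0, 272.0] q [-0.44, 0.13, 1.63, -0.08, 1.42, -1.8]
[-6, 2, -26] [0.002, -0.016, -0.018]  tcp [439.0, -200.0, 254.0] q [-0.43, 0.19, 1.62, -0.15, 1.43, -1.32]
[-8, 0, -25] [0.002, -0.015, -0.018]  tcp [441.0, -216.0, 236.0] q [-0.42, 0.25, 1.6, -0.23, 1.44, -0.83]
[-9, -1, -25] [0.002, -0.015, -0.017]  tcp [444.0, -231.0, 219.0] q [-0.41, 0.31, 1.58, -0.31, 1.44, -0.35]
[-11, -2, -24] [0.002, -0.014, -0.017]  tcp [446.0, -245.0, 203.0] q [-0.4, 0.36, 1.56, -0.38, 1.45, 0.13]
[-13, -4, -22] [0.003, -0.014, -0.016]  tcp [449.0, -259.0, 187.0] q [-0.39, 0.42, 1.54, -0.46, 1.46, 0.61]
--
[0, 0, 0] [0.0, -0.0, -0.13]  tcp [449.0, -259.0, 57.0] q [-0.39, 0.6, 1.62, -0.49, 1.23, 0.73]
--
id
[0, 0, 0] [0.008, -0.005, 0.099]  tcp [457.0, -264.0, 156.0] q [-0.39, 0.48, 1.54, -0.47, 1.41, 0.64]
[0, 0, 0] [-0.008, 0.005, 0.101]  tcp [449.0, -259.0, 257.0] q [-0.39, 0.36, 1.46, -0.46, 1.59, 0.55]
--
[-5, -22, -16] [-0.023, -0.058, 0.039]  tcp [426.0, -317.0, 295.0] q [-0.55, 0.19, 1.55, -0.36, 1.35, 0.75]
[-6, -22, -16] [-0.032, -0.05
[... 568 characters left out ...]
12, 0.039, -0.097]  tcp [321.0, -398.0, 476.0] q [-1.02, -0.38, 1.92, 0.24, 0.52, 1.18]
[5, 9, 25] [0.098, 0.086, -0.085]  tcp [420.0, -312.0, 391.0] q [-0.84, -0.26, 1.94, 0.48, 0.64, 0.78]
[3, 5, 26] [0.071, 0.119, -0.067]  tcp [490.0, -193.0, 325.0] q [-0.66, -0.14, 1.96, 0.72, 0.76, 0.39]
[3, -2, 26] [0.036, 0.135, -0.046]  tcp [526.0, -58.0, 278.0] q [-0.48, -0.02, 1.98, 0.96, 0.88, -0.01]
[4, -7, 23] [0.004, 0.133, -0.028]  tcp [530.0, 75.0, 251.0] q [-0.3, 0.1, 2.0, 1.2, 1.0, -0.4]
--
[5, 1, -19] [-0.047, -0.005, -0.105]  tcp [483.0, 70.0, 146.0] q [-0.28, 0.14, 2.32, 1.74, 0.74, -0.77]
--
[0, 0, 0] [0.0, 0.0, -0.12]  tcp [483.0, 70.0, 26.0] q [-0.28, 0.53, 2.31, 2.08, 0.87, -1.26]
--
```

```bash
python3 -m inch '[[[-4,4,-26],[0.002,-0.016,-0.019],1],[[-4,4,-26],[0.002,-0.016,-0.019],1],[[-4,4,-26],[0.002,-0.016,-0.019],1],[[-4,4,-26],[0.002,-0.016,-0.019],1],[[-4,4,-26],[0.002,-0.016,-0.019],1]]' >/dev/null
python3 -m inch '[[[-6,2,-26],[0.002,-0.016,-0.018],1],[[-6,2,-26],[0.002,-0.016,-0.018],1],[[-6,2,-26],[0.002,-0.016,-0.018],1],[[-6,2,-26],[0.002,-0.016,-0.018],1],[[-6,2,-26],[0.002,-0.016,-0.018],1]]' >/dev/null
python3 -m inch '[[[-8,0,-25],[0.002,-0.015,-0.018],1],[[-8,0,-25],[0.002,-0.015,-0.018],1],[[-8,0,-25],[0.002,-0.015,-0.018],1],[[-8,0,-25],[0.002,-0.015,-0.018],1],[[-8,0,-25],[0.002,-0.015,-0.018],1]]' >/dev/null
python3 -m inch '[[[-9,-1,-25],[0.002,-0.015,-0.017],1],[[-9,-1,-25],[0.002,-0.015,-0.017],1],[[-9,-1,-25],[0.002,-0.015,-0.017],1],[[-9,-1,-25],[0.002,-0.015,-0.017],1],[[-9,-1,-25],[0.002,-0.015,-0.017],1]]' >/dev/null
python3 -m inch '[[[-11,-2,-24],[0.002,-0.014,-0.017],1],[[-11,-2,-24],[0.002,-0.014,-0.017],1],[[-11,-2,-24],[0.002,-0.014,-0.017],1],[[-11,-2,-24],[0.002,-0.014,-0.017],1],[[-11,-2,-24],[0.002,-0.014,-0.017],1]]' >/dev/null
python3 -m inch '[[[-13,-4,-22],[0.003,-0.014,-0.016],1],[[-13,-4,-22],[0.003,-0.014,-0.016],1],[[-13,-4,-22],[0.003,-0.014,-0.016],1],[[-13,-4,-22],[0.003,-0.014,-0.016],1],[[-13,-4,-22],[0.003,-0.014,-0.016],1]]'
python3 - <<'E'
from plan import *
from bench import sensors
print(sensors.state()['q'].round(2))
x,T=pose([456.4,-252.9,0],[0,0,1],39.5,TL,False,1); delta(x,T)
E
```

```text
time_s: 5.67
position: [448.2, -256.8, 186.0]
ee_rot: [2.71, 0.976, -0.727]
force: [-1.0, -0.3, 0.3]
opening: 85.6
finger_force: 0.0
[-0.38  0.42  1.54 -0.45  1.46  0.61]
turn [-0.3 -0.1 -0. ] shift [ 0.0009 -0.0021 -0.1294]
```

```bash
python3 -m inch '[[[0,0,0],[0.001,-0.002,-0.03],1],[[0,0,0],[0.001,-0.002,-0.06],1],[[0,0,0],[0.001,-0.002,-0.09],1],[[0,0,0],[0.001,-0.002,-0.115],1],[[0,0,0],[0.001,-0.002,-0.129],1]]'
python3 -m inch '[[[0,0,0],[0,0,0],0],[[0,0,0],[0,0,0],0],[[0,0,0],[0,0,0],0],[[0,0,0],[0,0,0],0],[[0,0,0],[0,0,0],0]]' 50
python3 -m inch '[[[0,0,0],[0,0,0],0],[[0,0,0],[0,0,0],0],[[0,0,0],[0,0,0],0],[[0,0,0],[0,0,0],0],[[0,0,0],[0,0,0.01],0]]'
python3 - <<'E'
from plan import *
from bench import sensors
q=sensors.state()['q']
x,T=fk(q,P)
hi=sol(x+[0,0,190],T,q)
show([q,hi,ID])
E
```

```text
time_s: 6.08
position: [448.2, -258.6, 54.7]
ee_rot: [2.711, 0.982, -0.73]
force: [-0.1, 0.4, 0.0]
opening: 85.1
finger_force: 0.0
time_s: 6.5
position: [449.6, -259.1, 58.1]
ee_rot: [2.711, 0.969, -0.725]
force: [0.7, 0.8, 2.1]
opening: 61.6
finger_force: 55.3
time_s: 6.92
position: [448.6, -258.6, 66.3]
ee_rot: [2.712, 0.97, -0.73]
force: [-0.6, -0.0, -4.1]
opening: 61.5
finger_force: 55.4
[0, 0, 0] [0.007, -0.005, 0.094]  tcp [456.0, -263.0, 160.0] q [-0.39, 0.47, 1.54, -0.47, 1.42, 0.64]
[0, 0, 0] [-0.007, 0.005, 0.096]  tcp [449.0, -259.0, 256.0] q [-0.39, 0.36, 1.46, -0.45, 1.59, 0.55]
--
[-5, -22, -16] [-0.023, -0.058, 0.038]  tcp [426.0, -317.0, 295.0] q [-0.55, 0.19, 1.55, -0.36, 1.35, 0.75]
[-6, -22, -16] [-0.032, -0.053, 0.054]  tcp [394.0, -369.0, 348.0] q [-0.71, 0.02, 1.64, -0.27, 1.12, 0.96]
[-7, -22, -17] [-0.046, -0.042, 0.068]  tcp [347.0, -411.0, 416.0] q [-0.87, -0.16, 1.72, -0.18, 0.88, 1.16]
[-8, -23, -14] [-0.062, -0.025, 0.077]  tcp [285.0, -437.0, 493.0] q [-1.04, -0.33, 1.81, -0.09, 0.64, 1.37]
[-9, -22, -13] [-0.076, -0.0, 0.08]  tcp [209.0, -437.0, 574.0] q [-1.2, -0.5, 1.9, 0.0, 0.4, 1.57]
--
```

```bash
python3 -m inch '[[[0,0,0],[0,0,0.02],0],[[0,0,0],[0,0,0.055],0],[[0,0,0],[0,0,0.095],0],[[0,0,0],[0,0,0.135],0],[[0,0,0],[0,0,0.175],0]]' 
python3 -m inch '[[[-5,-22,-16],[-0.023,-0.058,0.05],0],[[-5,-22,-16],[-0.023,-0.058,0.05],0],[[-5,-22,-16],[-0.023,-0.058,0.05],0],[[-5,-22,-16],[-0.023,-0.058,0.05],0],[[-5,-22,-16],[-0.023,-0.058,0.05],0]]' >/dev/null
python3 -m inch '[[[-6,-22,-16],[-0.032,-0.053,0.054],0],[[-6,-22,-16],[-0.032,-0.053,0.054],0],[[-6,-22,-16],[-0.032,-0.053,0.054],0],[[-6,-22,-16],[-0.032,-0.053,0.054],0],[[-6,-22,-16],[-0.032,-0.053,0.054],0]]' >/dev/null
python3 -m inch '[[[-7,-22,-17],[-0.046,-0.042,0.068],0],[[-7,-22,-17],[-0.046,-0.042,0.068],0],[[-7,-22,-17],[-0.046,-0.042,0.068],0],[[-7,-22,-17],[-0.046,-0.042,0.068],0],[[-7,-22,-17],[-0.046,-0.042,0.068],0]]' >/dev/null
python3 -m inch '[[[-8,-23,-14],[-0.062,-0.025,0.077],0],[[-8,-23,-14],[-0.062,-0.025,0.077],0],[[-8,-23,-14],[-0.062,-0.025,0.077],0],[[-8,-23,-14],[-0.062,-0.025,0.077],0],[[-8,-23,-14],[-0.062,-0.025,0.077],0]]'
python3 - <<'E'
from plan import *
from h import snap
from bench import sensors
q=sensors.state()['q']; print(q.round(2)); snap('side','id1')
E
```

```text
time_s: 7.33
position: [448.6, -258.6, 244.5]
ee_rot: [2.712, 0.969, -0.727]
force: [1.7, -1.0, -2.7]
opening: 61.7
finger_force: 55.5
time_s: 9.0
position: [286.0, -436.6, 489.5]
ee_rot: [2.116, -0.876, 0.982]
force: [0.5, 0.3, -4.9]
opening: 61.6
finger_force: 57.9
[-1.03 -0.33  1.82 -0.1   0.62  1.37]
```

View pics/id1.png

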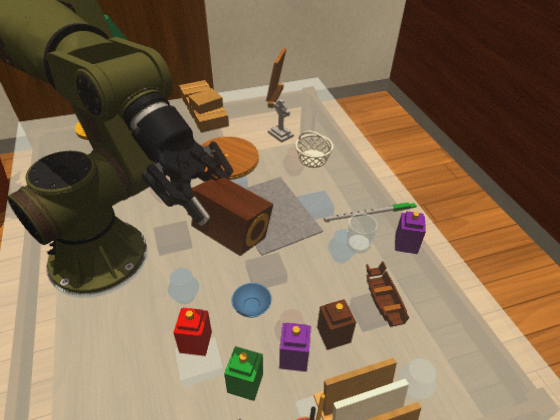

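The base at (257,231) shows a round brass ring, so caddy A is the ring caddy and B is the bar caddy. I lay the ring caddy on the left half of the mat.

```bash
python3 - <<'E'
from plan import *
from bench import sensors
q=sensors.state()['q']
LH=lay(65,120)[2]
show([q,[-.3,.1,2.0,1.2,1.0,-.4],LH])
E
```

```text
[10, 9, 26] [0.113, 0.092, -0.099]  tcp [400.0, -344.0, 391.0] q [-0.85, -0.22, 1.87, 0.23, 0.72, 0.92]
[7, 2, 29] [0.081, 0.132, -0.073]  tcp [480.0, -213.0, 317.0] q [-0.67, -0.11, 1.91, 0.55, 0.81, 0.48]
[6, -4, 27] [0.042, 0.147, -0.045]  tcp [522.0, -66.0, 272.0] q [-0.48, -0.01, 1.96, 0.88, 0.91, 0.04]
[6, -9, 22] [0.008, 0.141, -0.021]  tcp [530.0, 75.0, 251.0] q [-0.3, 0.1, 2.0, 1.2, 1.0, -0.4]
--
[5, 1, -19] [-0.047, -0.005, -0.106]  tcp [483.0, 70.0, 146.0] q [-0.28, 0.14, 2.32, 1.74, 0.74, -0.77]
--
```

```bash
python3 -m inch '[[[10,9,26],[0.113,0.092,-0.099],0],[[10,9,26],[0.113,0.092,-0.099],0],[[10,9,26],[0.113,0.092,-0.099],0],[[10,9,26],[0.113,0.092,-0.099],0],[[10,9,26],[0.113,0.092,-0.099],0]]' >/dev/null
python3 -m inch '[[[7,2,29],[0.081,0.132,-0.073],0],[[7,2,29],[0.081,0.132,-0.073],0],[[7,2,29],[0.081,0.132,-0.073],0],[[7,2,29],[0.081,0.132,-0.073],0],[[7,2,29],[0.081,0.132,-0.073],0]]' >/dev/null
python3 -m inch '[[[6,-4,27],[0.042,0.147,-0.045],0],[[6,-4,27],[0.042,0.147,-0.045],0],[[6,-4,27],[0.042,0.147,-0.045],0],[[6,-4,27],[0.042,0.147,-0.045],0],[[6,-4,27],[0.042,0.147,-0.045],0]]' >/dev/null
python3 -m inch '[[[6,-9,22],[0.008,0.141,-0.021],0],[[6,-9,22],[0.008,0.141,-0.021],0],[[6,-9,22],[0.008,0.141,-0.021],0],[[6,-9,22],[0.008,0.141,-0.021],0],[[6,-9,22],[0.008,0.141,-0.021],0]]' >/dev/null
python3 -m inch '[[[5,1,-19],[-0.047,-0.005,-0.09],0],[[5,1,-19],[-0.047,-0.005,-0.09],0],[[5,1,-19],[-0.047,-0.005,-0.09],0],[[5,1,-19],[-0.047,-0.005,-0.09],0],[[5,1,-19],[-0.047,-0.005,-0.09],0]]'
python3 - <<'E'
from plan import *
from bench import sensors
print(sensors.state()['q'].round(2))
x,T,_=lay(65,0); delta(x,T)
E
```

```text
time_s: 11.13
position: [483.6, 70.4, 163.5]
ee_rot: [-2.372, -0.738, -1.373]
force: [0.4, -1.1, -2.1]
opening: 61.3
finger_force: 58.1
[-0.28  0.09  2.31  1.67  0.74 -0.68]
turn [-0.3  0.  -0.2] shift [-0.0004 -0.0002 -0.138 ]
```

```bash
python3 -m inch '[[[0,0,0],[0,0,-0.03],0],[[0,0,0],[0,0,-0.065],0],[[0,0,0],[0,0,-0.1],0],[[0,0,0],[0,0,-0.12],0],[[0,0,0],[0,0,-0.131],0]]'
python3 -m inch '[[[0,0,0],[0,0,-0.001],0],[[0,0,0],[0,0,-0.002],0],[[0,0,0],[0,0,-0.003],0],[[0,0,0],[0,0,-0.004],0],[[0,0,0],[0,0,-0.004],0]]'
python3 - <<'E'
from h import *
snap('side','lay1')
E
```

```text
time_s: 11.55
position: [485.1, 69.7, 31.0]
ee_rot: [-2.371, -0.737, -1.376]
force: [-0.4, -0.6, -3.3]
opening: 61.3
finger_force: 58.1
time_s: 11.97
position: [483.9, 69.9, 29.2]
ee_rot: [-2.374, -0.734, -1.376]
force: [0.6, -0.3, -4.5]
opening: 61.3
finger_force: 58.0
```

View pics/lay1.png

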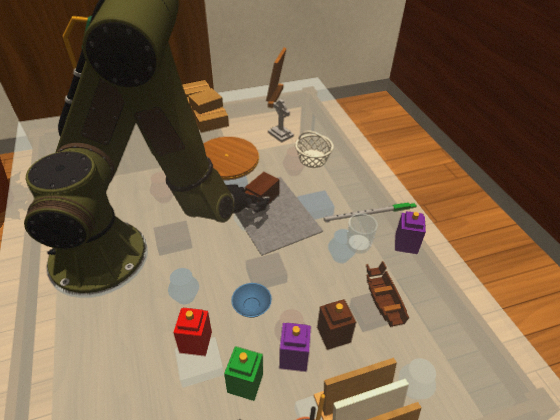

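The caddy at (263,187) lies level just above the felt with its base to the front. I lower it slowly until it touches.

```bash
python3 -m inch '[[[0,0,0],[0,0,-0.001],0],[[0,0,0],[0,0,-0.002],0],[[0,0,0],[0,0,-0.003],0],[[0,0,0],[0,0,-0.003],0]]'
python3 -m inch '[[[0,0,0],[0,0,-0.001],0],[[0,0,0],[0,0,-0.002],0],[[0,0,0],[0,0,-0.002],0]]'
```

```text
time_s: 12.35
position: [483.6, 70.1, 26.2]
ee_rot: [-2.372, -0.732, -1.377]
force: [-4.9, -2.0, 12.7]
opening: 61.7
finger_force: 59.3
time_s: 12.6
position: [484.2, 70.3, 25.9]
ee_rot: [-2.368, -0.732, -1.382]
force: [-17.9, -7.1, 37.1]
opening: 61.1
finger_force: 60.9
```

```bash
python3 -m inch '[[[0,0,0],[0,0,0.001],0],[[0,0,0],[0,0,0.002],0],[[0,0,0],[0,0,0.002],0.8],[[0,0,0],[0,0,0.002],1],[[0,0,0],[0,0,0.002],1]]'
python3 -m inch '[[[0,0,0],[0,0,0],1],[[0,0,0],[0,0,0],1],[[0,0,0],[0,0,0],1],[[0,0,0],[0,0,0.015],1],[[0,0,0],[0,0,0.04],1]]'
python3 -m inch '[[[0,0,0],[0,0,0.04],1],[[0,0,0],[0,0,0.08],1],[[0,0,0],[0,0,0.1],1],[[0,0,0],[0,0,0.12],1],[[0,0,0],[0,0,0.12],1]]'
python3 - <<'E'
from plan import *
from h import snap,pts
from bench import sensors
q=sensors.state()['q']; print(q.round(2))
im,d=snap('top','lay1t')
Q,_=pts('top',d,np.ones(d.shape,bool))
m=(abs(Q[:,0]-500)<90)&(abs(Q[:,1]-76)<90)&(Q[:,2]>55)&(Q[:,2]<75)
import cv2;print(m.sum(),Q[m].mean(0),cv2.minAreaRect(Q[m][:,:2].astype(np.float32)))
xb,Tb=pose([518,-421,0],[0,0,1],-1,TL,False,1)
g=sol(xb,Tb,[-.65,.93,1.,-.25,1.57,.98]); pre=sol(xb+[0,0,130],Tb,g)
print(g,pre)
show([q,[-.35,.0,2.1,1.2,1.0,-.4],[-.6,.3,1.4,.3,1.3,.5],pre])
E
```

```text
time_s: 13.02
position: [483.2, 70.1, 25.1]
ee_rot: [-2.375, -0.732, -1.373]
force: [0.2, 0.4, -0.2]
opening: 85.5
finger_force: 0.0
time_s: 13.43
position: [482.3, 70.2, 63.7]
ee_rot: [-2.377, -0.73, -1.368]
force: [0.6, 0.2, 0.0]
opening: 85.1
finger_force: 0.0
time_s: 13.85
position: [484.1, 69.9, 189.0]
ee_rot: [-2.373, -0.735, -1.38]
force: [-0.2, -1.2, 0.2]
opening: 85.4
finger_force: 0.0
[-0.28  0.03  2.29  1.59  0.74 -0.57]
538 [495.48947371  77.47315752  66.65935224] ((494.6712646484375, 76.9774398803711), (90.4717025756836, 62.31437301635742), 35.00839614868164)
[-0.63880966  0.97667212  0.93982692 -0.2965576   1.65994745  0.98857504] [-0.63880966  0.85711029  0.84776113 -0.30874649  1.86202706  0.9244494 ]
[-5, -1, 16] [0.01, -0.007, 0.064]  tcp [494.0, 63.0, 253.0] q [-0.35, 0.0, 2.1, 1.2, 1.0, -0.4]
--
[-5, 11, -3] [0.037, -0.08, 0.012]  tcp [532.0, -17.0, 265.0] q [-0.43, 0.1, 1.87, 0.9, 1.1, -0.1]
[-7, 12, -8] [0.022, -0.107, 0.011]  tcp [554.0, -124.0, 276.0] q [-0.52, 0.2, 1.63, 0.6, 1.2, 0.2]
[-10, 11, -15] [0.002, -0.127, 0.02]  tcp [555.0, -251.0, 296.0] q [-0.6, 0.3, 1.4, 0.3, 1.3, 0.5]
--
[-3, 24, -8] [-0.017, -0.089, -0.061]  tcp [538.0, -340.0, 235.0] q [-0.62, 0.58, 1.12, -0.0, 1.58, 0.71]
[-9, 24, -13] [-0.03, -0.081, -0.048]  tcp [509.0, -421.0, 187.0] q [-0.64, 0.86, 0.85, -0.31, 1.86, 0.92]
--
```

Ring caddy lies flat on the mat, its centre at (495,77), its axis at 35°. Now I go to the bar caddy.

```bash
python3 -m inch '[[[-5,-1,16],[0.01,-0.007,0.064],1],[[-5,-1,16],[0.01,-0.007,0.064],1],[[-5,-1,16],[0.01,-0.007,0.064],1],[[-5,-1,16],[0.01,-0.007,0.064],1]]' >/dev/null
python3 -m inch '[[[-5,11,-3],[0.037,-0.08,0.012],1],[[-5,11,-3],[0.037,-0.08,0.012],1],[[-5,11,-3],[0.037,-0.08,0.012],1],[[-5,11,-3],[0.037,-0.08,0.012],1],[[-5,11,-3],[0.037,-0.08,0.012],1]]' >/dev/null
python3 -m inch '[[[-7,12,-8],[0.022,-0.107,0.011],1],[[-7,12,-8],[0.022,-0.107,0.011],1],[[-7,12,-8],[0.022,-0.107,0.011],1],[[-7,12,-8],[0.022,-0.107,0.011],1],[[-7,12,-8],[0.022,-0.107,0.011],1]]' >/dev/null
python3 -m inch '[[[-10,11,-15],[0.002,-0.127,0.02],1],[[-10,11,-15],[0.002,-0.127,0.02],1],[[-10,11,-15],[0.002,-0.127,0.02],1],[[-10,11,-15],[0.002,-0.127,0.02],1],[[-10,11,-15],[0.002,-0.127,0.02],1]]' >/dev/null
python3 -m inch '[[[-3,24,-8],[-0.017,-0.089,-0.061],1],[[-3,24,-8],[-0.017,-0.089,-0.061],1],[[-3,24,-8],[-0.017,-0.089,-0.061],1],[[-3,24,-8],[-0.017,-0.089,-0.061],1],[[-3,24,-8],[-0.017,-0.089,-0.061],1]]' >/dev/null
python3 -m inch '[[[-9,24,-13],[-0.03,-0.081,-0.048],1],[[-9,24,-13],[-0.03,-0.081,-0.048],1],[[-9,24,-13],[-0.03,-0.081,-0.048],1],[[-9,24,-13],[-0.03,-0.081,-0.048],1],[[-9,24,-13],[-0.03,-0.081,-0.048],1]]'
python3 - <<'E'
from plan import *
from bench import sensors
print(sensors.state()['q'].round(2))
xb,Tb=pose([518,-421,0],[0,0,1],-1,TL,False,1); delta(xb,Tb)
E
```

```text
time_s: 16.32
position: [507.7, -418.5, 179.7]
ee_rot: [-3.026, 0.02, 0.823]
force: [0.2, 1.2, -1.2]
opening: 85.4
finger_force: 0.0
[-0.64  0.86  0.86 -0.31  1.85  0.93]
turn [-0.1 -0.4 -0.2] shift [ 0.0008 -0.0023 -0.1232]
```

```bash
python3 -m inch '[[[0,0,0],[0.001,-0.002,-0.025],1],[[0,0,0],[0.001,-0.002,-0.055],1],[[0,0,0],[0.001,-0.002,-0.085],1],[[0,0,0],[0.001,-0.002,-0.11],1],[[0,0,0],[0.001,-0.002,-0.123],1]]'
python3 -m inch '[[[0,0,0],[0,0,0],0],[[0,0,0],[0,0,0],0],[[0,0,0],[0,0,0],0],[[0,0,0],[0,0,0],0],[[0,0,0],[0,0,0],0]]' 50
python3 -m inch '[[[0,0,0],[0,0,0],0],[[0,0,0],[0,0,0],0],[[0,0,0],[0,0,0.02],0],[[0,0,0],[0,0,0.05],0],[[0,0,0],[0,0,0.09],0]]'
python3 -m inch '[[[0,0,0],[0,0,0.04],0],[[0,0,0],[0,0,0.08],0],[[0,0,0],[0,0,0.12],0],[[0,0,0],[0,0,0.12],0]]'
python3 - <<'E'
from plan import *
from bench import sensors
q=sensors.state()['q'];print(q.round(2))
show([q,[-.6,.35,1.4,.3,1.3,.5],[-.55,.1,1.9,1.2,1.0,-.4],lay(-65,130)[2]])
E
```

```text
time_s: 16.73
position: [507.9, -420.8, 57.6]
ee_rot: [-3.029, 0.017, 0.81]
force: [-0.3, -0.4, -0.1]
opening: 85.7
finger_force: 0.0
time_s: 17.15
position: [508.8, -423.1, 61.9]
ee_rot: [-3.035, 0.025, 0.812]
force: [1.6, 2.1, 5.5]
opening: 61.2
finger_force: 55.4
time_s: 17.57
position: [507.3, -422.3, 148.6]
ee_rot: [-3.028, 0.024, 0.82]
force: [0.9, -0.9, -2.8]
opening: 61.4
finger_force: 55.7
time_s: 17.9
position: [508.9, -423.6, 279.7]
ee_rot: [3.032, -0.029, -0.798]
force: [0.2, -0.9, -1.4]
opening: 61.2
finger_force: 56.1
[-0.64  0.81  0.71 -0.33  2.02  0.86]
[10, -22, 15] [0.03, 0.078, -0.016]  tcp [539.0, -345.0, 264.0] q [-0.62, 0.58, 1.05, -0.02, 1.66, 0.68]
[5, -23, 6] [0.019, 0.093, 0.003]  tcp [558.0, -253.0, 266.0] q [-0.6, 0.35, 1.4, 0.3, 1.3, 0.5]
--
[10, -21, 14] [0.011, 0.109, 0.009]  tcp [569.0, -144.0, 276.0] q [-0.57, 0.22, 1.65, 0.75, 1.15, 0.05]
[4, -22, 2] [-0.005, 0.066, 0.021]  tcp [564.0, -78.0, 297.0] q [-0.55, 0.1, 1.9, 1.2, 1.0, -0.4]
--
[8, 6, -5] [-0.059, 0.019, -0.141]  tcp [505.0, -58.0, 155.0] q [-0.59, 0.23, 2.16, 1.44, 0.95, -0.68]
--
```

```bash
python3 -m inch '[[[10,-22,15],[0.03,0.078,-0.016],0],[[10,-22,15],[0.03,0.078,-0.016],0],[[10,-22,15],[0.03,0.078,-0.016],0],[[10,-22,15],[0.03,0.078,-0.016],0],[[10,-22,15],[0.03,0.078,-0.016],0]]' >/dev/null
python3 -m inch '[[[5,-23,6],[0.019,0.093,0.003],0],[[5,-23,6],[0.019,0.093,0.003],0],[[5,-23,6],[0.019,0.093,0.003],0],[[5,-23,6],[0.019,0.093,0.003],0],[[5,-23,6],[0.019,0.093,0.003],0]]' >/dev/null
python3 -m inch '[[[10,-21,14],[0.011,0.109,0.009],0],[[10,-21,14],[0.011,0.109,0.009],0],[[10,-21,14],[0.011,0.109,0.009],0],[[10,-21,14],[0.011,0.109,0.009],0],[[10,-21,14],[0.011,0.109,0.009],0]]' >/dev/null
python3 -m inch '[[[4,-22,2],[-0.005,0.066,0.021],0],[[4,-22,2],[-0.005,0.066,0.021],0],[[4,-22,2],[-0.005,0.066,0.021],0],[[4,-22,2],[-0.005,0.066,0.021],0],[[4,-22,2],[-0.005,0.066,0.021],0]]' >/dev/null
python3 -m inch '[[[8,6,-5],[-0.059,0.019,-0.141],0],[[8,6,-5],[-0.059,0.019,-0.141],0],[[8,6,-5],[-0.059,0.019,-0.141],0],[[8,6,-5],[-0.059,0.019,-0.141],0],[[8,6,-5],[-0.059,0.019,-0.141],0]]'
python3 - <<'E'
from plan import *
from bench import sensors
print(sensors.state()['q'].round(2))
x,T,_=lay(-65,0); delta(x,T)
E
```

```text
time_s: 19.98
position: [501.9, -56.7, 141.4]
ee_rot: [-2.387, -0.74, -1.336]
force: [1.3, 0.3, -4.2]
opening: 61.4
finger_force: 58.2
[-0.59  0.26  2.16  1.43  0.94 -0.68]
turn [ 0.  -1.5 -0.4] shift [ 0.0027 -0.0014 -0.1159]
```

```bash
python3 -m inch '[[[0,-1.5,0],[0.003,-0.001,-0.03],0],[[0,-1.5,0],[0.003,-0.001,-0.06],0],[[0,-1.5,0],[0.003,-0.001,-0.09],0],[[0,-1.5,0],[0.003,-0.001,-0.104],0],[[0,-1.5,0],[0.003,-0.001,-0.112],0]]'
python3 -m inch '[[[0,0,0],[0,0,-0.001],0],[[0,0,0],[0,0,-0.002],0],[[0,0,0],[0,0,-0.003],0],[[0,0,0],[0,0,-0.003],0]]'
```

```text
time_s: 20.4
position: [508.5, -59.3, 33.2]
ee_rot: [-2.371, -0.751, -1.381]
force: [-0.0, -0.2, -3.1]
opening: 61.6
finger_force: 58.1
time_s: 20.73
position: [507.8, -59.2, 32.2]
ee_rot: [-2.372, -0.754, -1.386]
force: [-0.1, 0.2, -2.4]
opening: 61.6
finger_force: 58.1
```

```bash
python3 -m inch '[[[0,0,0],[0,0,-0.001],0],[[0,0,0],[0,0,-0.002],0],[[0,0,0],[0,0,-0.003],0],[[0,0,0],[0,0,-0.003],0]]'
python3 -m inch '[[[0,0,0],[0,0,0],0]]'
```

```text
time_s: 21.07
position: [507.2, -59.0, 28.2]
ee_rot: [-2.373, -0.752, -1.384]
force: [0.1, 0.6, -3.8]
opening: 61.6
finger_force: 58.1
time_s: 21.15
position: [507.1, -58.9, 28.1]
ee_rot: [-2.373, -0.752, -1.384]
force: [-0.6, 0.3, -3.7]
opening: 61.5
finger_force: 58.1
```

```bash
python3 -m inch '[[[0,0,0],[0,0,-0.001],0],[[0,0,0],[0,0,-0.002],0],[[0,0,0],[0,0,-0.002],0]]'
python3 -m inch '[[[0,0,0],[0,0,-0.0005],0],[[0,0,0],[0,0,-0.001],0],[[0,0,0],[0,0,-0.001],0]]'
```

```text
time_s: 21.4
position: [507.2, -59.0, 26.1]
ee_rot: [-2.373, -0.752, -1.385]
force: [-0.1, -0.6, -1.3]
opening: 61.1
finger_force: 58.3
time_s: 21.65
position: [507.4, -58.9, 26.0]
ee_rot: [-2.371, -0.752, -1.387]
force: [-6.8, -2.0, 12.8]
opening: 61.5
finger_force: 59.3
```

Contact. Release and rise, then measure both caddies.

```bash
python3 -m inch '[[[0,0,0],[0,0,0.0005],0],[[0,0,0],[0,0,0.0005],0.9],[[0,0,0],[0,0,0.0005],1],[[0,0,0],[0,0,0.0005],1],[[0,0,0],[0,0,0.0005],1]]'
python3 -m inch '[[[0,0,0],[0,0,0],1],[[0,0,0],[0,0,0],1],[[0,0,0],[0,0,0.015],1],[[0,0,0],[0,0,0.04],1],[[0,0,0],[0,0,0.06],1]]'
python3 -m inch '[[[0,0,0],[0,0,0.04],1],[[0,0,0],[0,0,0.08],1],[[0,0,0],[0,0,0.12],1],[[0,0,0],[-0.03,0,0.12],1],[[0,0,0],[-0.06,0,0.12],1]]'
cat > meas.py <<'E'
from plan import *
from h import snap,pts
import cv2
def meas(name):
    im,d=snap('top',name)
    Q,_=pts('top',d,np.ones(d.shape,bool))
    for yy in(65,-65):
        c=MAT+yy*l
        m=(abs((Q-c)@hv)<70)&(abs((Q-c)@l)<60)&(Q[:,2]>57)&(Q[:,2]<76)
        p=Q[m]
        if m.sum()<50: continue
        A=np.c_[p[:,:2]-p[:,:2].mean(0),np.ones(len(p))];f=np.linalg.lstsq(A,p[:,2],rcond=None)[0]
        r=cv2.minAreaRect(p[:,:2].astype(np.float32)); print(yy,len(p),'slope',f[:2].round(3),'z',f[2].round(1),r,'in mat',(np.array(r[0])-MAT[:2])@np.c_[hv,l][:2])
E
python3 - <<'E'
from meas import *
from bench import sensors
q=sensors.state()['q'];print(q.round(2))
meas('both')
show([q,lay(65,130)[2]])
E
```

```text
time_s: 22.07
position: [507.2, -59.0, 25.6]
ee_rot: [-2.373, -0.752, -1.384]
force: [0.3, -0.0, 0.5]
opening: 85.6
finger_force: 0.0
time_s: 22.48
position: [507.0, -58.9, 86.3]
ee_rot: [-2.373, -0.751, -1.383]
force: [0.5, -0.0, 0.0]
opening: 85.7
finger_force: 0.0
time_s: 22.9
position: [447.0, -58.8, 207.6]
ee_rot: [-2.372, -0.758, -1.388]
force: [-1.7, -0.4, -0.5]
opening: 85.2
finger_force: 0.0
[-0.7   0.01  2.25  1.3   1.05 -0.56]
65 631 slope [0.018 0.021] z 65.8 ((487.34564208984375, 71.89681243896484), (109.61395263671875, 62.17759323120117), 35.145408630371094) in mat [-5.15932808 61.59305894]
-65 620 slope [0.03  0.003] z 66.1 ((513.828369140625, -54.55864715576172), (108.1241226196289, 62.1504020690918), 35.11101531982422) in mat [  0.08903345 -67.49905079]
[0, 1, 0] [0.036, 0.129, -0.052]  tcp [483.0, 70.0, 155.0] q [-0.28, 0.11, 2.31, 1.7, 0.74, -0.72]
--
```

View pics/both.png

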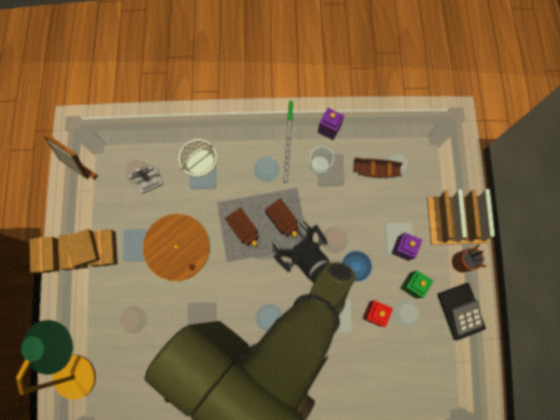

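Both caddies, at (242,227) and (281,217), lie flat on the mat with their knobs towards the arm and their bases to the front. Now I regrip the ring caddy.

```bash
python3 -m inch '[[[0,1,0],[0.009,0.033,0],1],[[0,1,0],[0.018,0.066,-0.01],1],[[0,1,0],[0.027,0.1,-0.03],1],[[0,1,0],[0.036,0.129,-0.052],1],[[0,1,0],[0.036,0.129,-0.052],1]]'
python3 - <<'E'
from plan import *
x,T,_=lay(65,0); delta(x,T)
E
```

```text
time_s: 23.37
position: [482.0, 74.5, 150.3]
ee_rot: [-2.38, -0.75, -1.354]
force: [-0.3, 1.3, 0.1]
opening: 85.4
finger_force: 0.0
turn [ 0.2 -0.7 -0.6] shift [ 0.0012 -0.0044 -0.1248]
```

```bash
python3 -m inch '[[[0,0,0],[0.001,-0.004,-0.03],1],[[0,0,0],[0.001,-0.004,-0.06],1],[[0,0,0],[0.001,-0.004,-0.09],1],[[0,0,0],[0.001,-0.004,-0.115],1],[[0,0,0],[0.001,-0.004,-0.124],1]]'
python3 -m inch '[[[0,0,0],[0,0,0],0],[[0,0,0],[0,0,0],0],[[0,0,0],[0,0,0],0],[[0,0,0],[0,0,0],0],[[0,0,0],[0,0,0],0]]' 50
python3 -m inch '[[[0,0,0],[0,0,0],0],[[0,0,0],[0,0,0],0],[[0,0,0],[0,0,0.02],0],[[0,0,0],[0,0,0.05],0],[[0,0,0],[0,0,0.09],0]]'
python3 -m inch '[[[0,0,0],[0,0,0.04],0],[[0,0,0],[0,0,0.08],0],[[0,0,0],[0,0,0.08],0],[[0,0,0],[0,0,0.08],0]]'
python3 - <<'E'
from plan import *
from bench import sensors
q=sensors.state()['q'];print(q.round(2))
x,T=pose([429,287,32],[0,0,1],30,TL,False,1); g=sol(x,T,[.52,.65,1.45,0,1.6,1.57]);pre=sol(x+[0,0,100],T,g);print(g,pre)
show([q,[-.2,.1,2.0,1.2,1.0,-.4],[.2,.1,1.6,.5,1.25,.7],pre])
E
```

```text
time_s: 23.78
position: [483.2, 65.9, 26.7]
ee_rot: [-2.383, -0.746, -1.358]
force: [1.4, -1.0, 0.3]
opening: 85.0
finger_force: 0.0
time_s: 24.2
position: [484.4, 65.9, 30.4]
ee_rot: [-2.382, -0.749, -1.363]
force: [-0.4, 0.9, -3.7]
opening: 61.1
finger_force: 56.0
time_s: 24.62
position: [483.1, 66.1, 118.7]
ee_rot: [-2.385, -0.745, -1.356]
force: [1.8, -0.0, -3.9]
opening: 61.2
finger_force: 56.2
time_s: 24.95
position: [484.5, 66.0, 202.0]
ee_rot: [-2.38, -0.751, -1.368]
force: [-0.3, -0.6, -3.5]
opening: 61.4
finger_force: 56.3
[-0.29 -0.01  2.28  1.52  0.74 -0.49]
[ 0.51953859  0.6565224   1.43106697 -0.00203013  1.57759847  1.56726745] [ 0.51953859  0.53987319  1.36292014 -0.00206793  1.76239413  1.56688747]
[-4, -2, 25] [0.036, 0.062, 0.049]  tcp [520.0, 128.0, 251.0] q [-0.2, 0.1, 2.0, 1.2, 1.0, -0.4]
--
[-6, 17, 5] [-0.015, 0.075, 0.037]  tcp [505.0, 203.0, 288.0] q [0.0, 0.1, 1.8, 0.85, 1.12, 0.15]
[-13, 11, -4] [-0.014, 0.048, 0.045]  tcp [491.0, 251.0, 333.0] q [0.2, 0.1, 1.6, 0.5, 1.25, 0.7]
--
[-12, 16, -4] [-0.025, 0.018, -0.06]  tcp [466.0, 269.0, 273.0] q [0.31, 0.25, 1.52, 0.33, 1.42, 0.99]
[-17, 13, -5] [-0.025, 0.008, -0.048]  tcp [442.0, 277.0, 225.0] q [0.41, 0.39, 1.44, 0.17, 1.59, 1.28]
[-20, 6, -6] [-0.021, 0.005, -0.036]  tcp [421.0, 282.0, 189.0] q [0.52, 0.54, 1.36, -0.0, 1.76, 1.57]
--
```

```bash
python3 -m inch '[[[-4,-2,25],[0.036,0.062,0.049],0],[[-4,-2,25],[0.036,0.062,0.049],0],[[-4,-2,25],[0.036,0.062,0.049],0],[[-4,-2,25],[0.036,0.062,0.049],0],[[-4,-2,25],[0.036,0.062,0.049],0]]' >/dev/null
python3 -m inch '[[[-6,17,5],[-0.015,0.075,0.037],0],[[-6,17,5],[-0.015,0.075,0.037],0],[[-6,17,5],[-0.015,0.075,0.037],0],[[-6,17,5],[-0.015,0.075,0.037],0],[[-6,17,5],[-0.015,0.075,0.037],0]]' >/dev/null
python3 -m inch '[[[-13,11,-4],[-0.014,0.048,0.045],0],[[-13,11,-4],[-0.014,0.048,0.045],0],[[-13,11,-4],[-0.014,0.048,0.045],0],[[-13,11,-4],[-0.014,0.048,0.045],0],[[-13,11,-4],[-0.014,0.048,0.045],0]]' >/dev/null
python3 -m inch '[[[-12,16,-4],[-0.025,0.018,-0.06],0],[[-12,16,-4],[-0.025,0.018,-0.06],0],[[-12,16,-4],[-0.025,0.018,-0.06],0],[[-12,16,-4],[-0.025,0.018,-0.06],0],[[-12,16,-4],[-0.025,0.018,-0.06],0]]' >/dev/null
python3 -m inch '[[[-17,13,-5],[-0.025,0.008,-0.048],0],[[-17,13,-5],[-0.025,0.008,-0.048],0],[[-17,13,-5],[-0.025,0.008,-0.048],0],[[-17,13,-5],[-0.025,0.008,-0.048],0],[[-17,13,-5],[-0.025,0.008,-0.048],0]]' >/dev/null
python3 -m inch '[[[-20,6,-6],[-0.021,0.005,-0.036],0],[[-20,6,-6],[-0.021,0.005,-0.036],0],[[-20,6,-6],[-0.021,0.005,-0.036],0],[[-20,6,-6],[-0.021,0.005,-0.036],0],[[-20,6,-6],[-0.021,0.005,-0.036],0]]'
python3 - <<'E'
from plan import *
from h import snap
from bench import sensors
print(sensors.state()['q'].round(2)); snap('side','tt1')
x,T=pose([429,287,32],[0,0,1],30,TL,False,1); delta(x,T)
E
```

```text
time_s: 27.45
position: [420.3, 282.1, 186.3]
ee_rot: [2.822, 0.753, -0.755]
force: [0.2, 0.8, -3.5]
opening: 61.5
finger_force: 58.0
[0.52 0.54 1.37 0.01 1.75 1.56]
turn [-0.5 -0.   0.3] shift [ 0.0003  0.0005 -0.0983]
```

View pics/tt1.png

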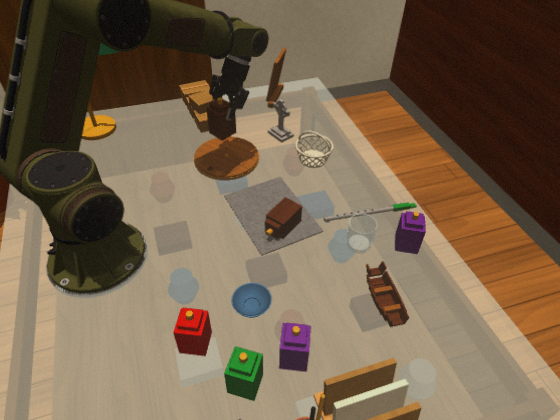

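The ring caddy hangs upright above the turntable at (222,118), and the bar caddy lies on the mat at (283,218). I lower it, stopping at contact.

```bash
python3 -m inch '[[[0,0,0],[0,0,-0.03],0],[[0,0,0],[0,0,-0.06],0],[[0,0,0],[0,0,-0.08],0],[[0,0,0],[0,0,-0.088],0],[[0,0,0],[0,0,-0.092],0]]'
python3 -m inch '[[[0,0,0],[0,0,-0.001],0],[[0,0,0],[0,0,-0.002],0],[[0,0,0],[0,0,-0.003],0],[[0,0,0],[0,0,-0.003],0]]'
```

```text
time_s: 27.92
position: [420.3, 281.4, 94.5]
ee_rot: [2.82, 0.748, -0.757]
force: [-0.4, 0.4, -2.6]
opening: 61.3
finger_force: 57.9
time_s: 28.25
position: [420.9, 282.4, 93.6]
ee_rot: [2.819, 0.747, -0.754]
force: [0.6, 0.7, 6.0]
opening: 61.3
finger_force: 58.9
```

```bash
python3 -m inch '[[[0,0,0],[0,0,-0.0005],0],[[0,0,0],[0,0,-0.001],0],[[0,0,0],[0,0,-0.001],0]]'
python3 - <<'E'
from h import *
im,d=snap('side')
cv2.imwrite('pics/ttc.png',cv2.resize(im[50:200,150:310],None,fx=4,fy=4,interpolation=3)[:,:,::-1])
E
```

```text
time_s: 28.5
position: [421.1, 282.6, 93.4]
ee_rot: [2.819, 0.747, -0.753]
force: [0.3, 0.4, 14.2]
opening: 61.4
finger_force: 59.8
```

View pics/ttc.png

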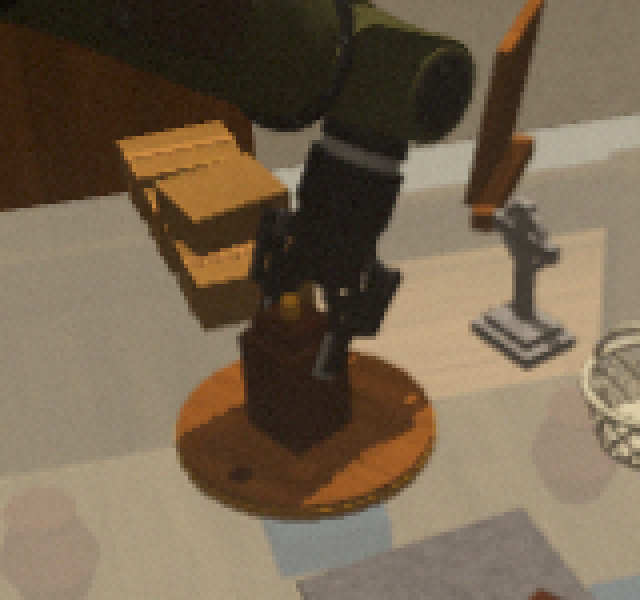

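The caddy stands centred and upright on the disc (crop about (300,380)). Release and rise.

```bash
python3 -m inch '[[[0,0,0],[0,0,0.0005],0],[[0,0,0],[0,0,0.0005],0.85],[[0,0,0],[0,0,0.0005],0.95],[[0,0,0],[0,0,0.0005],1],[[0,0,0],[0,0,0.0005],1]]'
python3 -m inch '[[[0,0,0],[0,0,0],1],[[0,0,0],[0,0,0.01],1],[[0,0,0],[0,0,0.04],1],[[0,0,0],[0,0,0.08],1],[[0,0,0],[0,0,0.12],1]]'
python3 -m inch '[[[0,0,0],[0,0,0.04],1],[[0,0,0],[0,0,0.08],1],[[0,0,0],[-0.03,0.02,0.1],1],[[0,0,0],[-0.07,0.0,0.1],1],[[0,0,0],[-0.1,0,0.1],1]]'
python3 -m inch '[[[0,0,0],[0,-0.04,0],1],[[0,0,0],[0,-0.08,0],1],[[0,0,0],[0,-0.12,0],1],[[0,0,0],[0,-0.16,0],1],[[0,0,0],[0,-0.16,0],1]]'
python3 - <<'E'
from meas import *
im,d=snap('top','end')
Q,_=pts('top',d,np.ones(d.shape,bool))
for lo,hi in((116,132),(134,145)):
    m=(np.hypot(Q[:,0]-429,Q[:,1]-287)<60)&(Q[:,2]>lo)&(Q[:,2]<hi);p=Q[m]
    if m.sum()<10: print('few',m.sum());continue
    f=np.linalg.lstsq(np.c_[p[:,:2]-p[:,:2].mean(0),np.ones(len(p))],p[:,2],rcond=None)[0]
    print(m.sum(),'slope',f[:2].round(3),p[:,2].mean(),cv2.minAreaRect(p[:,:2].astype(np.float32)))
meas('end2')
E
```

```text
time_s: 28.97
position: [420.3, 282.1, 91.4]
ee_rot: [2.817, 0.747, -0.757]
force: [-0.8, -0.5, 0.3]
opening: 84.9
finger_force: 0.0
time_s: 29.38
position: [419.7, 281.8, 213.0]
ee_rot: [2.816, 0.746, -0.76]
force: [1.3, -0.3, 0.0]
opening: 85.6
finger_force: 0.0
time_s: 29.8
position: [318.8, 281.1, 312.5]
ee_rot: [2.818, 0.747, -0.755]
force: [0.3, 1.0, -0.9]
opening: 85.2
finger_force: 0.0
time_s: 30.22
position: [319.7, 117.8, 312.2]
ee_rot: [2.819, 0.741, -0.756]
force: [0.1, -0.3, 0.7]
opening: 85.5
finger_force: 0.0
few 0
43 slope [-0.053 -0.056] 140.06523410642953 ((428.2583312988281, 270.86474609375), (31.94822883605957, 14.865671157836914), 22.697322845458984)
-65 622 slope [0.028 0.02 ] z 65.8 ((513.751708984375, -54.94796371459961), (109.33365631103516, 62.23835372924805), 35.87602996826172) in mat [-5.08311245e-02 -6.78703755e+01]
```

View pics/end2.png

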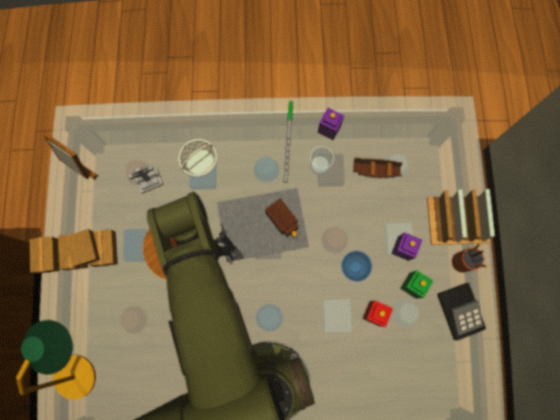

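The bar caddy lies as before at (282,217), but the arm hides the turntable from above. I measure the ring caddy from the side camera.

```bash
python3 - <<'E'
from meas import *
from h import spot_point
im,d=snap('side','e3')
print([(o['at'].round(1) if hasattr(o['at'],'round') else o['at'],o['confidence']) for o in spot_point('side','caddy_ring')])
Q,_=pts('side',d,np.ones(d.shape,bool))
m=(np.hypot(Q[:,0]-429,Q[:,1]-287)<70)&(Q[:,2]>40)&(Q[:,2]<170);p=Q[m]
for lo,hi in((45,80),(80,115),(119,130),(135,146),(148,165)):
    s=p[(p[:,2]>lo)&(p[:,2]<hi)]; print(lo,len(s),s.mean(0).round(1) if len(s) else '',cv2.minAreaRect(s[:,:2].astype(np.float32)) if len(s)>5 else '')
E
```

```text
[([287.2, -466.9, -0.9], 0.87), ([409.5, -443.0, 2.9], 0.67), ([429.2, 291.3, 30.6], 0.64), ([829.5, -219.5, -4.5], 0.63), ([200.6, -339.0, -1.9], 0.55)]
45 222 [422.  264.7  62.4] ((419.50872802734375, 265.0911865234375), (49.49604797363281, 86.56237030029297), 72.78924560546875)
80 235 [422.1 264.6  97.7] ((419.8736572265625, 266.2770080566406), (48.637271881103516, 86.21544647216797), 73.76341247558594)
119 123 [422.9 268.6 123.7] ((422.48883056640625, 267.6761169433594), (47.06796646118164, 83.02862548828125), 74.00263214111328)
135 118 [424.7 279.1 138.9] ((425.9224853515625, 284.22198486328125), (47.046409606933594, 47.135154724121094), 29.44875144958496)
148 19 [425.7 282.7 152.9] ((426.196533203125, 283.39215087890625), (17.285438537597656, 12.65658187866211), 74.8182144165039)
```

```bash
python3 -c "
from bench import manip
print(manip.sign_off())"
```

```text
the job is handed in; nothing more can be done
None
```

I handed the job in at about 30 s. By my last measurements the ring caddy stands upright about 5 mm from the turntable's centre. The bar caddy lies flat on the mat with its base to the front, and I saw nothing else displaced.

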